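Take the snap-tab filter cover off the lint extractor

TASK

Press the orange snap tab of the lint extractor's white filter cover gently inward and, while it is held in, lift the cover straight off without tearing at the catch or shoving it hard; then set the cover down gently, upright and flat, in the free part of the steel parts tray and let go. Leave the chalk tin on the extractor and the spare filter in the tray where they are.

Things in the scene. Friction and masses are not known exactly. Their poses are not given: they have to be found in the camera images.
- extractor: Grey bench lint extractor, fixed to the table: a box 170 (x) x 210 (y) x 45 high, origin under its centre. On its deck (z = 45) the cover sits centred at x 0, y -20, inside a kerb 8 high (1 clearance in x, 2 in y). A steel keeper bar stands beside the tab, over the tab's hook: its inner face is 37.5 in +x of the cover's centre line, it is 40 long in y, 9 thick, its top 13 above the deck. A paper filter (diameter 34, 20 high) stands under the cover.
- rim: The dark kerb and steel keeper bar round the cover, fixed to the extractor; same origin and axes as the extractor.
- cover: White plastic filter cover, loose, an upside-down open box with thin walls, 56 (x) x 90 (y) x 45 high, about 0.12 kg; origin at the centre of its underside, z up, x towards the side with the orange tab. Seated, its underside is on the deck. Its -x wall (outer face at x = -28) is rigid; the tab is on the +x side. Thin and brittle: shoved sideways against the kerb, or pulled up against the catch, with more than 10 N it cracks.
- cover_grip (a point): Point in the cover, 30 above its underside, half-way between the rigid outer face of the -x wall and the outer face of the tab at rest (these are 64 apart: x = -32 and +32 from this point). Axes as the cover's.
- tab_face (a point): Centre of the pressing face of the orange snap tab, a paddle 24 wide (y), standing 8 proud of the cover's +x wall, from 2 to 46 above the cover's underside (the keeper covers what is below 13). The face looks to the cover's +x; this point is 32 above the underside.
- tab (a joint): How far the tab is pressed inward (towards the cover's -x), m: 0 at rest, stops at 0.007. It springs back, 2.2 N per mm. At its foot a hook reaches outward under the keeper bar; the cover can be lifted off only while the tab is pressed in by more than 0.0035 (plus any play of the cover), otherwise the hook catches after 2 mm of lift. The tab cracks at more than 20 N; about 9 to 15 N on tab and opposite wall together free it and carry the cover.
- tray: Open steel parts tray, fixed, 190 (x) x 230 (y), walls 22 high and 4 thick, floor 4 thick; origin under its centre.
- tray_spot (a point): Middle of the free part of the tray's floor, on the floor (z = 4 in the tray, y = -30). Axes as the tray's; free for at least 70 in x and 65 in y either side.
- chalk_tin: Bystander, to be left alone: brass tin, diameter 36, 22 high, standing on the extractor's deck. Origin at the centre of its underside.
- spare_filter: Bystander, to be left alone: paper-coloured filter puck, diameter 40, 22 high, standing at the tray's +y end. Origin at the centre of its underside.
There are look-alikes about, which are no part of the job. Leave any pink look-alike of the cover alone.

How it is judged:
On the way, in this order (a step that is already met when the one before it is completed fails the run):
1. the tab is pressed in by the fingers (more than 3.5 mm) while the cover is still seated (value of joint tab above 0.0035 m and contact force between the fingers and tab above 2 N and distance of cover from where it was at the start of the episode below 0.006 m), for 0.1 s.
2. the cover is lifted more than 40 mm clear of the extractor's deck, upright (z of cover in the frame of extractor above 0.085 m and angle between cover's own z axis and vertical below 0.5 rad and contact force between cover and extractor below 0.1 N), for 0.1 s.
At the end, for the whole second after the job is handed in: The cover stands on the tray's floor, upright (within 0.15 rad), wholly inside the walls (its origin within 68 mm in x and 90 mm in y of the tray's centre and less than 10 mm above the tray's underside), at rest, released, its tab sprung back out (under 1.5 mm) (x of cover in the frame of tray between -0.068 and 0.068 m and y of cover in the frame of tray between -0.09 and 0.09 m and z of cover in the frame of tray below 0.01 m and angle between cover's own z axis and vertical below 0.15 rad and linear speed of cover below 0.02 m/s and value of joint tab below 0.0015 m and contact force between the fingers and cover below 0.1 N); the robot touches nothing.
It fails at once if the snap tab is pressed with more than 20 N (contact force between the fingers and tab above 20 N).
It fails at once if the cover is shoved sideways or torn upward against the rim (kerb and keeper) with more than 10 N (contact force between cover and rim above 10 N).
It fails at once if the cover is dropped into or jammed against the tray (more than 30 N) (contact force between cover and tray above 30 N).
It fails at once if a bystander is disturbed (moved more than 25 mm) (distance of any of chalk_tin, spare_filter from where it was at the start of the episode above 0.025 m).
It also fails if it takes over 64 s, if anything falls off the work surface, if the arm or the gripper's body presses on something with over 40 N, if the wrist force passes 120 N, or if a joint passes its speed limit or range.

ROBOT

A 7-joint arm with a two-finger parallel gripper is mounted at the origin on the work surface. World frame = base frame: x ahead of the robot, y to its left, z up, the work surface at z = 0. Lengths are in m, angles in rad, forces in N, time in s.
With the tool pointing down it reaches from about 0.425 to 0.95 m from the base axis. Payload 16.7 kg.
Tool frame: the origin (TCP) lies on the centre line of the jaws, within the pads' length; the fingertips stand 22 mm ahead of it and the grasp point (between the pads) lies 3 mm ahead of it; z points along the fingers, y is the direction in which the jaws open and shut (so a half turn about z gives the same grasp; the last joint's range is limited). The gripper opens to 94 mm and grips with 3 to 60 N. Pads are 16 mm wide; open, the fingers measure 119 mm over their backs; the gripper's body (75 mm by 177 mm) begins 78 mm behind the grasp point.
Start: joints at [-1.494, 0.426, 0.074, 1.606, -0.034, 1.111, -0.067], TCP at [0.152, 0.658, 0.227] pointing down, gripper open.
Joint ranges: [-2.85, 2.85], [-0.5, 2.14], [-1.23, 1.37], [0.21, 2.46], [-1.02, 4.16], [0.16, 2.05], [-2.73, 2.73]. Speed limits (rad/s): [1.89, 1.89, 2.39, 2.39, 3.01, 3.01, 3.01].

INTERFACE

Orientations are given as [roll, pitch, yaw] about the fixed x, y, z axes, in that order (R = Rz(yaw) Ry(pitch) Rx(roll)).
In Python, from plant import robot gives the robot as it stands. The module is installed in compiled form; this text tells all that it offers.
- The arm moves only by the tool step_arm, never from a script. Its argument "commands" is a list that holds one entry, the list of rows, each a list of 7 numbers: the shift along the world's x, y, z in m, then the turn, a rotation vector about the world's x, y, z in degrees, then the closure, from 0 (fully open) to 1 (shut). In form: [[[dx, dy, dz, wx, wy, wz, gripper], ...]]. A call has exactly 8 rows; each row shifts and turns the commanded pose from where the row before left it; what a row does not reach is not made up. A row lasts 1/12 s, in which the tool goes at most 41.7 mm and 7.16 degrees, less where a joint would pass 70% of its speed; a pose out of reach is approached as far as the arm can. A call is refused whole if a number of a shift passes 0.0417 or a number of a turn 7.16, either way. A call with a gripper value outside its range is refused whole. The fingers move at their own pace and stop on an object; the grip force is fixed at half the most. Time passes only in rows, so rows that do not move let the fingers close, or fill a call up. It gives the time, the measured TCP pose, the force and the opening at its end, in the units of the state.
- robot.sense(): the state, without advancing time (a new reading comes with each control period).
- robot.snapshot(name): name is "scene" or "top" or "wrist"; returns the picture (480x640x3 uint8, blue, green, red); there is no depth.
- robot.calibration(name): a dict with "mtx" (3x3 intrinsics, pixels), "world_to_cam" (4x4, takes a point from world to camera coordinates). Camera axes: x right, y down, z forward; pixel columns grow to the right and rows downward; lengths in m; the calibration is good to about 2 mm. The wrist camera is an equidistant fisheye: a pixel r from the principal point sees the ray r / f radians off the axis. A picture is of the moment at which its call begins: read the wrist's pose just before it. calibration takes no time and is no camera call; for the wrist camera it gives the pose at the moment of the call.
- robot.hand_in(): hands the job in, once; it reports no verdict.
The state is a dict: "time_s": time; "joint_positions": joint angles; "qvel": joint speeds; "tau": joint torques, N m; "tcp_pos": TCP position; "orientation": TCP orientation; "contact_force": force on the tool from outside, world axes, zero at the start; "torque": the same for the moment, N m; "width": opening from 0.0 (shut) to 1.0 (fully open).
Only numpy, scipy, OpenCV 4.12 (cv2) and the standard library are available. Lean on these libraries where they do the work, as an engineer would, in place of code of your own. Each camera call takes 0.05 s, during which the arm holds its last target. There are 200 camera calls.

## Working session

There is one attempt and no reset: what is moved stays moved. The work goes in short steps, Python scripts to look and compute and a tool call to move; the robot and the scene stay as the last step left them, time stands still between calls to the robot, and variables do not carry over. Pictures are saved under pics/ and viewed, about 8 in all and at most 12, crops included, and the job is handed in when it is done.

Besides the shell and the picture viewer there is one more tool, called after "Request:" as name(argument=value, ...) on one line, values as JSON. step_arm: Moves the arm, as the interface text tells. Its arguments: {"type":"object","properties":{"commands":{"type":"array","items":{"type":"array","items":{"type":"array","items":{"type":"number"}}}}},"required":["commands"]}

```bash
mkdir -p pics
python3 - <<'E'
from plant import robot
import cv2
print(robot.sense())
for n in("scene","top"):
    cv2.imwrite(f"pics/{n}0.png",robot.snapshot(n)); c=robot.calibration(n);print(n,c["mtx"],c["world_to_cam"])
E
```

```text
{'time_s': 0.0, 'joint_positions': array([-1.49353   ,  0.42675133,  0.0738902 ,  1.60664011, -0.03410804,
        1.11080354, -0.06709677]), 'qvel': array([-8.15122541e-05, -1.16933636e-03, -4.60474107e-04, -1.87294759e-03,
       -2.15504680e-04, -2.55490235e-03, -3.53209495e-04]), 'tau': array([ 3.82798724e-03, -9.35805559e+01,  3.66950110e+00, -4.54153311e+01,
       -4.85625293e-02,  2.06482701e-02,  6.42964756e-05]), 'tcp_pos': array([0.15171422, 0.65728522, 0.22674928]), 'orientation': array([-3.14025557e+00,  1.09950478e-04,  2.91475758e+00]), 'contact_force': array([-0.01214452, -0.18211213,  0.47451787]), 'torque': array([-0.02174435,  0.01462522,  0.00995138]), 'width': 0.9997868082029944}
scene [[491.44737222   0.         330.28466317]
 [  0.         491.44737222 241.49872928]
 [  0.           0.           1.        ]] [[-4.42839061e-01  8.96600694e-01 -8.72959304e-04  1.72369128e-01]
 [ 6.35394446e-01  3.13139737e-01 -7.05845169e-01 -2.47095460e-01]
 [-6.32587910e-01 -3.13130485e-01 -7.08365608e-01  1.22233125e+00]
 [ 0.00000000e+00  0.00000000e+00  0.00000000e+00  1.00000000e+00]]
top [[553.6024088    0.         310.44263856]
 [  0.         553.6024088  240.95037787]
 [  0.           0.           1.        ]] [[ 0.0236523  -0.99965058  0.01180229  0.01913747]
 [-0.98094862 -0.02548358 -0.19258865  0.48850994]
 [ 0.19282212 -0.00702228 -0.9812086   0.89632287]
 [ 0.          0.          0.          1.        ]]
```

View pics/top0.png

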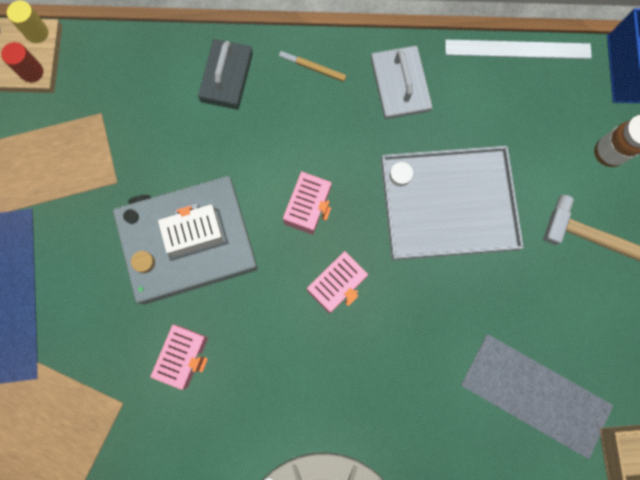

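View pics/scene0.png

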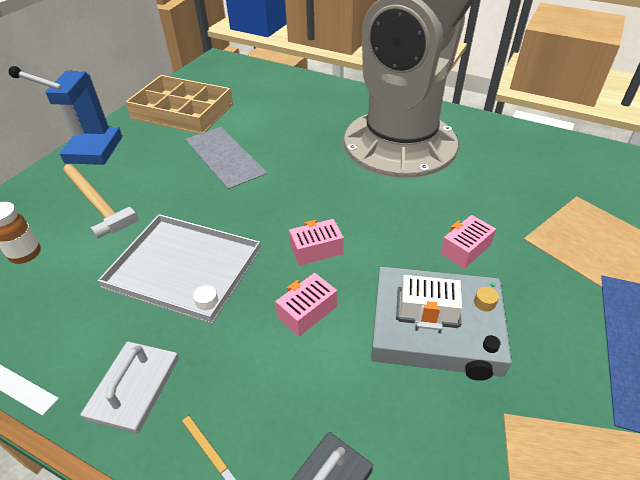

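The scene shows the white cover with its orange tab on the grey extractor: top (190,230), scene (432,295). The tab is at top (185,211), facing world +x. The candidates are the white cover, top (190,230), and three pink look-alikes, top (307,202), (338,282) and (178,357). The white one on the extractor fits the description. The tray is at top (453,202), with the spare filter at (402,173). The chalk tin is at (142,261).

```bash
cat > h.py <<'E'
import numpy as np, cv2
from plant import robot
def ray(c,p):
    T=c["world_to_cam"];K=c["mtx"];R=T[:3,:3]
    d=R.T@np.linalg.solve(K,[p[0],p[1],1]); return -R.T@T[:3,3],d
def plane(c,p,z):
    o,d=ray(c,p); return (o+d*(z-o[2])/d[2])[:2]
def fray(c,p):
    T=c["world_to_cam"];K=c["mtx"];R=T[:3,:3]
    u=np.array([(p[0]-K[0,2]),(p[1]-K[1,2])]);r=np.hypot(*u);th=r/K[0,0]
    d=np.array([*(np.sin(th)*u/max(r,1e-9)),np.cos(th)]); return -R.T@T[:3,3],R.T@d
def fplane(c,p,z):
    o,d=fray(c,p); return (o+d*(z-o[2])/d[2])[:2]
E
python3 - <<'E'
from h import *
im=cv2.imread("pics/top0.png");c=robot.calibration("top")
for n,q in dict(extr=[(115,208),(230,179),(255,264),(137,301)],).items():
    P=np.array([plane(c,p,.045) for p in q]);print(n,P.round(3).tolist(),P.mean(0))
    a=P[1]-P[0];b=P[3]-P[0];print(np.linalg.norm(a),np.linalg.norm(b),np.degrees(np.arctan2(a[1],a[0])))
P=np.array([plane(c,p,.022) for p in [(384,153),(508,147),(522,248),(394,258)]]);print(P.round(3).tolist(),P.mean(0))
print("puck",plane(c,(402,173),.026),"tin",plane(c,(142,261),.067))
print("cover top approx",plane(c,(190,228),.09))
x=cv2.resize(im[165:315,100:270],None,fx=3.5,fy=3.5,interpolation=cv2.INTER_CUBIC);cv2.imwrite("pics/c1.png",x)
E
```

```text
extr [[0.537, 0.369], [0.595, 0.174], [0.446, 0.124], [0.379, 0.318]] [0.48930134 0.24629582]
0.20318484313651514 0.1666046965721637 -73.5950292539485
[[0.659, -0.098], [0.676, -0.324], [0.49, -0.34], [0.466, -0.115]] [ 0.57280987 -0.21956029]
puck [ 0.62030855 -0.12988058] tin [0.44308779 0.30857064]
cover top approx [0.49590911 0.22825669]
```

View pics/c1.png

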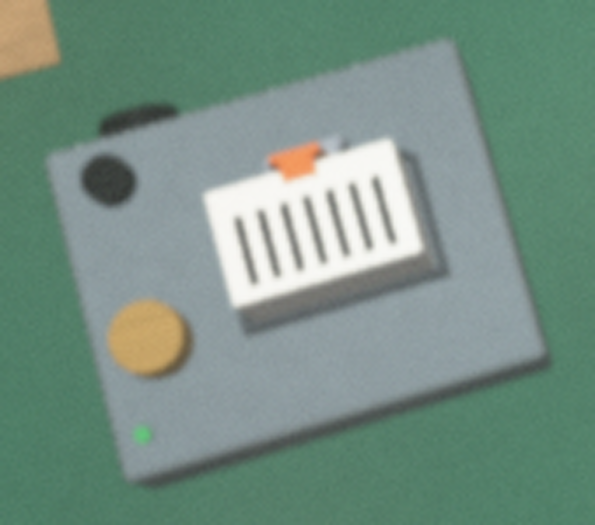

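The crop confirms the choice: a white slotted cover with an orange tab and a steel keeper on its +x side, yaw about 16.6°. I'm moving above it for a close wrist view.

Request:
step_arm(commands=[[[0.0217, -0.0268, 0, 0, 0, -3.78, 0], [0.0217, -0.0268, 0, 0, 0, -3.78, 0], [0.0217, -0.0268, 0, 0, 0, -3.78, 0], [0.0217, -0.0268, 0, 0, 0, -3.78, 0], [0.0217, -0.0268, 0, 0, 0, -3.78, 0], [0.0217, -0.0268, 0, 0, 0, -3.78, 0], [0.0217, -0.0268, 0, 0, 0, -3.78, 0], [0.0217, -0.0268, 0, 0, 0, -3.78, 0]]])

```text
time_s: 0.77
tcp_pos: [0.3261, 0.4417, 0.2273]
orientation: [-3.141, -0.0, 2.384]
contact_force: [0.6, 0.7, 0.2]
width: 0.998
```

Request:
step_arm(commands=[[[0.0217, -0.0268, 0, 0, 0, -3.78, 0], [0.0217, -0.0268, 0, 0, 0, -3.78, 0], [0.0217, -0.0268, 0, 0, 0, -3.78, 0], [0.0217, -0.0268, 0, 0, 0, -3.78, 0], [0.0217, -0.0268, 0, 0, 0, -3.78, 0], [0.0217, -0.0268, 0, 0, 0, -3.78, 0], [0.0217, -0.0268, 0, 0, 0, -3.78, 0], [0, 0, 0, 0, 0, 0, 0]]])

```text
time_s: 1.43
tcp_pos: [0.4808, 0.2498, 0.2277]
orientation: [3.141, 0.002, 1.914]
contact_force: [0.0, -1.2, -0.1]
width: 1.0
```

Run:
```python
from h import *
s=robot.sense();c=robot.calibration("wrist");im=robot.snapshot("wrist");cv2.imwrite("pics/w1.png",im)
print(s["time_s"],s["tcp_pos"],np.degrees(s["orientation"]),s["contact_force"]);print(c)
```

```text
1.4333 [0.48079082 0.24982237 0.22766264] [1.79955248e+02 9.93613037e-02 1.09641544e+02] [ 0.03486024 -1.19273073 -0.12154047]
{'mtx': array([[371.64829954,   0.        , 321.30153102],
       [  0.        , 371.64829954, 242.16104514],
       [  0.        ,   0.        ,   1.        ]]), 'world_to_cam': array([[ 0.94150148,  0.33700592,  0.00140702, -0.53611626],
       [ 0.3232523 , -0.9042426 ,  0.27902198,  0.04002453],
       [ 0.09530435, -0.26224478, -0.96028368,  0.41147726],
       [ 0.        ,  0.        ,  0.        ,  1.        ]])}
```

View pics/w1.png

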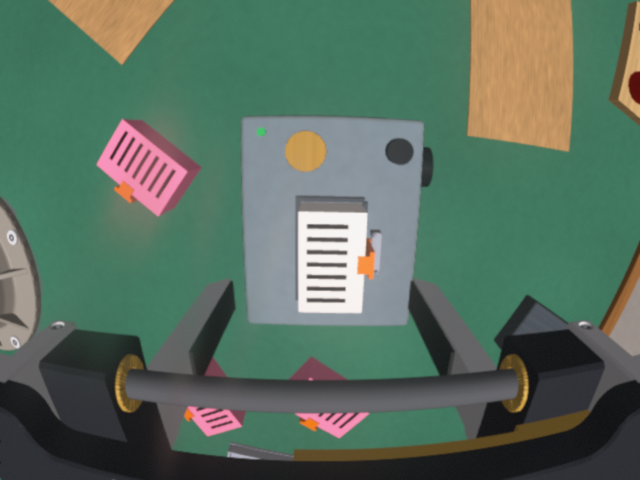

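The wrist view shows the cover's top face with corners at about (299,210), (367,212), (363,313), (299,312). The tab is at (367,264) and the keeper at (376,246). Next I'll measure it.

```bash
cat >> h.py <<'E'
def cover(im,c,z,box=None):
    h=cv2.cvtColor(im,cv2.COLOR_BGR2HSV); m=cv2.inRange(h,(0,0,185),(180,45,255))
    m=cv2.morphologyEx(m,cv2.MORPH_CLOSE,np.ones((9,9)))
    if box: k=np.zeros_like(m);k[box[1]:box[3],box[0]:box[2]]=1;m*=k
    C=max(cv2.findContours(m,0,2)[0],key=cv2.contourArea)
    W=np.float32([fplane(c,p[0],z) for p in C])*1000
    (cx,cy),(w,hh),a=cv2.minAreaRect(W)
    return C,(cx,cy),(w,hh),a
E
python3 - <<'E'
from h import *
im=cv2.imread("pics/w1.png");c=robot.calibration("wrist")
C,ct,wh,a=cover(im,c,.09,(280,190,380,330));print(ct,wh,a,cv2.boundingRect(C))
D=np.array([fplane(c,p,.045) for p in [(243,117),(424,121),(410,325),(248,325)]]);print(D.round(4).tolist(),D.mean(0))
h=cv2.cvtColor(im,cv2.COLOR_BGR2HSV);m=cv2.inRange(h,(5,170,120),(18,255,255));m[:200]=0;m[320:]=0;m[:,:330]=0;m[:,400:]=0
W=np.array([fplane(c,(p[0],p[1]),.091) for p in cv2.findNonZero(m)[:,0]])
for y in (14,15.5,16.6,18):
    t=np.radians(y);u=np.array([np.cos(t),np.sin(t)]);v=np.array([-u[1],u[0]])
    q=np.float32([fplane(c,p[0],.09) for p in C]);print(y,np.percentile(q@u,[1,50,99]),np.percentile(q@v,[1,99]),"tab",np.percentile(W@u,[2,98]),(W@v).mean())
E
```

```text
(500.4811706542969, 233.47598266601562) (68.67386627197266, 91.00114440917969) 18.860553741455078 (298, 211, 82, 103)
[[0.3769, 0.322], [0.5337, 0.3764], [0.6038, 0.1812], [0.4431, 0.1235]] [0.48936374 0.25075393]
14 [0.50447344 0.56229965 0.57614967] [0.05800059 0.1518766 ] tab [0.558994   0.57073066] 0.1081084369655092
15.5 [0.50814779 0.56521866 0.57875368] [0.04457394 0.13729471] tab [0.56163379 0.57318901] 0.09327488998024742
16.6 [0.51062111 0.56714863 0.5804113 ] [0.03470779 0.1265549 ] tab [0.56332471 0.57472086] 0.0823557509458493
18 [0.51349667 0.56943075 0.58221151] [0.02179024 0.11282744] tab [0.56517642 0.57649305] 0.06841529437925756
```

Run:
```python
from h import *
im=cv2.imread("pics/w1.png");c=robot.calibration("wrist")
m=cv2.inRange(cv2.cvtColor(im,cv2.COLOR_BGR2HSV),(0,0,185),(180,45,255));
C,ct,wh,a=cover(im,c,.09,(280,190,368,330));print(ct,wh,a,cv2.boundingRect(C))
ap=cv2.approxPolyDP(C,6,True)[:,0];print([(p.tolist(),fplane(c,p,.09).round(4).tolist()) for p in ap])
t=cv2.imread("pics/top0.png");ct_=robot.calibration("top")
m=cv2.inRange(cv2.cvtColor(t,cv2.COLOR_BGR2HSV),(0,0,190),(180,45,255));m=cv2.morphologyEx(m,cv2.MORPH_CLOSE,np.ones((5,5)))
k=np.zeros_like(m);k[195:262,150:235]=1;m*=k
C=max(cv2.findContours(m,0,2)[0],key=cv2.contourArea)
print("top",cv2.minAreaRect(np.float32([plane(ct_,p[0],.09) for p in C])*1000))
```

```text
(495.2021789550781, 231.67263793945312) (57.516883850097656, 91.00114440917969) 18.860553741455078 (298, 211, 70, 103)
[([298, 212], [0.4536, 0.2645]), ([298, 311], [0.4823, 0.1805]), ([361, 312], [0.5351, 0.1985]), ([364, 275], [0.5242, 0.2321]), ([356, 262], [0.5134, 0.2407]), ([367, 248], [0.5175, 0.2553]), ([367, 213], [0.5065, 0.283])]
top ((498.9720458984375, 231.2926788330078), (64.06182098388672, 91.8988037109375), 18.85805320739746)
```

Request:
step_arm(commands=[[[0.006, -0.0056, -0.015, 0, 0, -0.35, 0], [0.006, -0.0056, -0.015, 0, 0, -0.35, 0], [0.006, -0.0056, -0.015, 0, 0, 0, 0], [0, 0, -0.015, 0, 0, 0, 0], [0, 0, 0, 0, 0, 0, 0], [0, 0, 0, 0, 0, 0, 0], [0, 0, 0, 0, 0, 0, 0], [0, 0, 0, 0, 0, 0, 0]]])

```text
time_s: 2.15
tcp_pos: [0.4954, 0.2395, 0.1684]
orientation: [3.141, -0.001, 1.914]
contact_force: [-0.3, -0.3, 0.2]
width: 0.999
```

Run:
```python
from h import *
s=robot.sense();c=robot.calibration("wrist");im=robot.snapshot("wrist");cv2.imwrite("pics/w2.png",im)
print(s["time_s"],s["tcp_pos"],np.degrees(s["orientation"]),s["contact_force"],s["width"])
h=cv2.cvtColor(im,cv2.COLOR_BGR2HSV);m=cv2.inRange(h,(5,170,120),(18,255,255))
n,l,st,ce=cv2.connectedComponentsWithStats(m);print([(st[i].tolist()) for i in range(1,n) if st[i][4]>60])
cv2.imwrite("pics/w2c.png",cv2.resize(im[130:400,200:460],None,fx=2.2,fy=2.2))
```

```text
2.15 [0.49544201 0.23953792 0.16840297] [ 1.79939995e+02 -3.44476826e-02  1.09645242e+02] [-0.33965052 -0.30005376  0.1516286 ] 0.9987025714870617
[[72, 176, 23, 24, 268], [352, 258, 19, 33, 426]]
```

View pics/w2c.png

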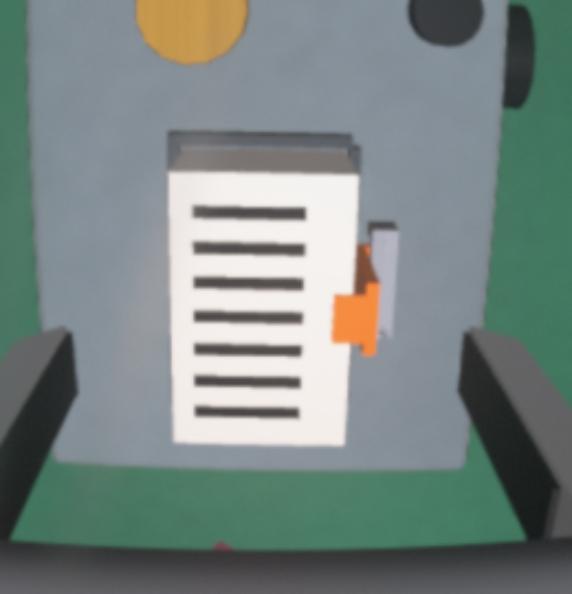

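The crop shows the cover's top corners at about (276,208), (363,208), (357,332), (279,331). The tab's outer top edge runs from (372,259) to (371,291). The jaws straddle the cover.

Run:
```python
from h import *
c=robot.calibration("wrist");s=robot.sense();p=s["tcp_pos"][:2]
im=cv2.imread("pics/w2.png");C,ct,wh,a=cover(im,c,.09,(260,190,366,345));print(ct,wh,a)
q=[(276.4,208.2),(363.2,208.2),(356.8,332.3),(278.6,330.9)]
D=np.array([fplane(c,x,.09) for x in q]);cc=D.mean(0);print(D.round(4).tolist(),cc)
for e in (D[1]-D[0],D[2]-D[3],D[0]-D[3],D[1]-D[2]): print(np.degrees(np.arctan2(e[1],e[0])),np.linalg.norm(e))
T=np.array([fplane(c,x,.091) for x in [(371.8,259),(371,291)]]);t=np.radians(19);u=np.array([np.cos(t),np.sin(t)]);v=np.array([-u[1],u[0]])
print("tab rel cover centre",(T-cc)@u,(T-cc)@v)
print("corners rel TCP",(D-p)@u,(D-p)@v,"tab",(T-p)@u,(T-p)@v)
print(np.linalg.inv(c["world_to_cam"])[:3,3])
```

```text
(497.357666015625, 228.96554565429688) (59.12590408325195, 90.64729309082031) 18.484710693359375
[[0.4555, 0.2621], [0.5084, 0.281], [0.5379, 0.1948], [0.484, 0.1767]] [0.49643597 0.2286476 ]
19.661260208532003 0.056195766577481376
18.546006906381475 0.056851486989243305
108.4505753666049 0.09000119856135133
108.87084067383383 0.09109631039231032
tab rel cover centre [0.0355087  0.03629698] [ 0.01134054 -0.01204131]
corners rel TCP [-0.03042697  0.02576506  0.0255597  -0.03129   ] [ 0.03439259  0.03504114 -0.05605494 -0.05560448] tab [0.03291065 0.03369892] [ 0.00078411 -0.02259773]
[0.46732797 0.31407122 0.32560058]
```

Request:
step_arm(commands=[[[0.0043, -0.0091, -0.0134, 0, 0, -0.85, 0], [0, 0, -0.015, 0, 0, 0, 0], [0, 0, -0.015, 0, 0, 0, 0], [0, 0, -0.015, 0, 0, 0, 0], [0, 0, -0.015, 0, 0, 0, 0], [0, 0, -0.01, 0, 0, 0, 0], [0, 0, 0, 0, 0, 0, 0], [0, 0, 0, 0, 0, 0, 0]]])

```text
time_s: 2.87
tcp_pos: [0.4996, 0.2298, 0.0843]
orientation: [-3.141, 0.0, 1.898]
contact_force: [-0.1, 0.2, 0.7]
width: 0.998
```

Run:
```python
from h import *
s=robot.sense();c=robot.calibration("wrist");im=robot.snapshot("wrist")
print(s["time_s"],s["tcp_pos"],np.degrees(s["orientation"]),s["contact_force"],s["width"])
cv2.imwrite("pics/w3.png",cv2.resize(im[150:420,180:480],None,fx=2,fy=2))
```

```text
2.8667 [0.49963636 0.22983553 0.08434242] [-1.79983912e+02  3.64323625e-03  1.08754946e+02] [-0.05521169  0.20791981  0.67631765] 0.9982239257933706
```

View pics/w3.png

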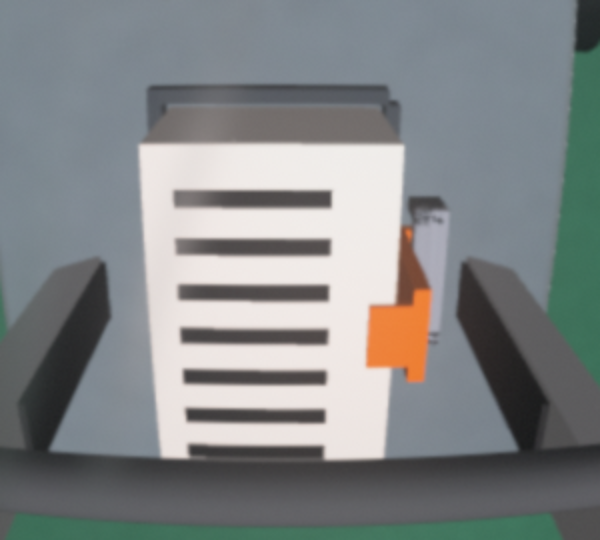

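The fingers straddle wall and tab with clearance on both sides. I'll recompute the centring.

Run:
```python
from h import *
c=robot.calibration("wrist");p=robot.sense()["tcp_pos"][:2]
t=np.radians(18.75);u=np.array([np.cos(t),np.sin(t)]);v=np.array([-u[1],u[0]])
for n,x,z in [("TL",(249.5,222),.09),("TR",(382,222),.09),("BLside",(260.5,378.5),.09),("BRside",(372.5,378.5),.09),("tab1",(395.5,295),.091),("tab2",(392.5,340.5),.091)]:
    w=fplane(c,x,z)-p;print(n,(w@u*1e3).round(2),(w@v*1e3).round(2))
```

```text
TL -31.61 44.81
TR 24.57 44.82
BLside -31.86 -36.0
BRside 24.82 -35.77
tab1 32.33 11.46
tab2 32.85 -12.53
```

Request:
step_arm(commands=[[[0.0004, 0.0001, 0, 0, 0, 0, 0.1], [0, 0, 0, 0, 0, 0, 0.2], [0, 0, 0, 0, 0, 0, 0.25], [0, 0, 0, 0, 0, 0, 0.28], [0, 0, 0, 0, 0, 0, 0.28], [0, 0, 0, 0, 0, 0, 0.28], [0, 0, 0, 0, 0, 0, 0.28], [0, 0, 0, 0, 0, 0, 0.28]]])

```text
time_s: 3.58
tcp_pos: [0.4999, 0.2299, 0.0841]
orientation: [-3.141, -0.0, 1.898]
contact_force: [-0.1, -0.2, -1.2]
width: 0.715
```

Request:
step_arm(commands=[[[0, 0, 0, 0, 0, 0, 0.29], [0, 0, 0, 0, 0, 0, 0.3], [0, 0, 0, 0, 0, 0, 0.305], [0, 0, 0, 0, 0, 0, 0.305], [-0.00044, -0.00015, 0, 0, 0, 0, 0.315], [-0.00044, -0.00015, 0, 0, 0, 0, 0.325], [0, 0, 0, 0, 0, 0, 0.325], [0, 0, 0, 0, 0, 0, 0.325]]])

```text
time_s: 4.25
tcp_pos: [0.4993, 0.2296, 0.0842]
orientation: [3.141, -0.0, 1.898]
contact_force: [2.4, 0.6, -0.2]
width: 0.677
```

Run:
```python
from h import *
for i in range(3):
    robot.snapshot("wrist") if i else 0
    s=robot.sense();t=np.radians(18.75);u=np.array([np.cos(t),np.sin(t),0]);print(s["time_s"],s["tcp_pos"].round(5),s["width"],s["contact_force"]@u,s["contact_force"])
```

```text
4.25 [0.49934 0.22959 0.08419] 0.6769184321601517 2.4861269261132977 [ 2.41550162  0.61851665 -0.16467526]
4.3 [0.49931 0.22961 0.08415] 0.676187362742496 1.8406947708693422 [ 1.89080342e+00  1.56284614e-01 -1.84513973e-03]
4.35 [0.49932 0.22964 0.08417] 0.6772134363498181 2.2016458729658583 [ 2.39551212 -0.20761833 -0.37453743]
```

Request:
step_arm(commands=[[[0, 0, 0, 0, 0, 0, 0.33], [0, 0, 0, 0, 0, 0, 0.335], [0, 0, 0, 0, 0, 0, 0.335], [0, 0, 0, 0, 0, 0, 0.335], [0, 0, 0, 0, 0, 0, 0.335], [0, 0, 0, 0, 0, 0, 0.335], [0, 0, 0, 0, 0, 0, 0.335], [0, 0, 0, 0, 0, 0, 0.335]]])

```text
time_s: 5.02
tcp_pos: [0.4992, 0.2296, 0.0841]
orientation: [3.141, -0.0, 1.898]
contact_force: [2.9, -0.0, 0.9]
width: 0.672
```

```bash
cat >> h.py <<'E'
def st(k=4):
    F=[];u=np.array([np.cos(.3272),np.sin(.3272),0])
    for i in range(k):
        s=robot.sense();F.append([s["contact_force"]@u,s["contact_force"][2]])
        if i<k-1: robot.snapshot("top")
    print(s["time_s"],s["tcp_pos"].round(5),"w",round(s["width"],4),"Fu,Fz",np.mean(F,0).round(2))
E
python3 -c "from h import *;st()"
```

```text
5.1667 [0.49917 0.22958 0.08408] w 0.6655 Fu,Fz [3.22 0.48]
```

Request:
step_arm(commands=[[[0.00024, 8e-05, 0, 0, 0, 0, 0.34], [0.00024, 8e-05, 0, 0, 0, 0, 0.345], [0, 0, 0, 0, 0, 0, 0.345], [0, 0, 0, 0, 0, 0, 0.345], [0, 0, 0, 0, 0, 0, 0.345], [0, 0, 0, 0, 0, 0, 0.345], [0, 0, 0, 0, 0, 0, 0.345], [0, 0, 0, 0, 0, 0, 0.345]]])

```text
time_s: 5.83
tcp_pos: [0.499, 0.2295, 0.0841]
orientation: [-3.14, -0.0, 1.898]
contact_force: [-1.6, -1.8, 5.6]
width: 0.657
```

```bash
python3 -c "from h import *;st()"
```

```text
5.9833 [0.49899 0.22951 0.08405] w 0.6552 Fu,Fz [-2.12  6.24]
```

Run:
```python
from h import *
im=robot.snapshot("wrist");s2=robot.snapshot("scene")
a=cv2.resize(im[190:400,220:430],(560,560));
b=cv2.resize(s2[230:370,370:510],(560,560),interpolation=cv2.INTER_CUBIC)
cv2.imwrite("pics/d1.png",cv2.resize(np.hstack([a,b]),(800,400)))
s=robot.sense();print(s["contact_force"],s["torque"],np.degrees(s["orientation"]),s["width"])
```

```text
[-1.8300274  -1.35031698  6.09108496] [-0.40749591  0.37925839 -0.04294995] [-1.79920373e+02 -8.44449500e-03  1.08750610e+02] 0.6558860692666881
```

View pics/d1.png

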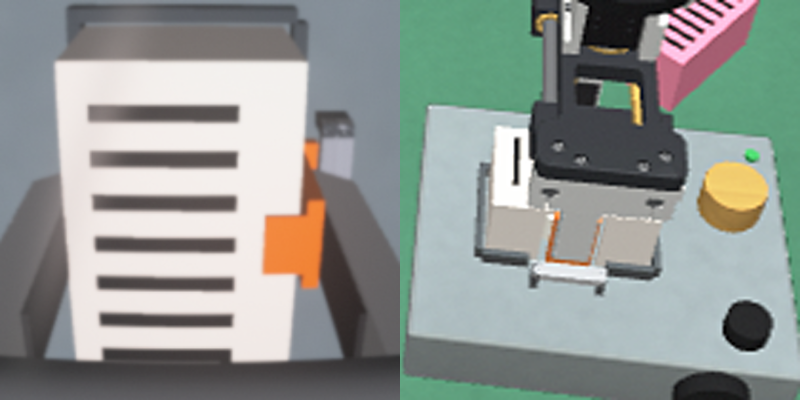

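Both pads are touching: the finger lies on the tab above the keeper, and the jaw is on the opposite wall. I'll squeeze further while shifting towards -x so the wall finger stays put.

Request:
step_arm(commands=[[[-0.00022, -7e-05, 0.0001, 0, 0, 0, 0.35], [-0.00022, -7e-05, 0.0001, 0, 0, 0, 0.355], [-0.00022, -7e-05, 0.0001, 0, 0, 0, 0.36], [0, 0, 0, 0, 0, 0, 0.36], [0, 0, 0, 0, 0, 0, 0.36], [0, 0, 0, 0, 0, 0, 0.36], [0, 0, 0, 0, 0, 0, 0.36], [0, 0, 0, 0, 0, 0, 0.36]]])

```text
time_s: 6.75
tcp_pos: [0.4989, 0.2296, 0.0843]
orientation: [-3.142, -0.0, 1.898]
contact_force: [0.7, 0.4, -0.6]
width: 0.644
```

```bash
python3 -c "from h import *;st()"
```

```text
6.9 [0.49893 0.22954 0.08433] w 0.6469 Fu,Fz [ 0.03 -0.84]
```

Request:
step_arm(commands=[[[-0.00022, -7e-05, 0, 0, 0, 0, 0.365], [-0.00022, -7e-05, 0, 0, 0, 0, 0.37], [-0.00022, -7e-05, 0, 0, 0, 0, 0.375], [-0.00022, -7e-05, 0, 0, 0, 0, 0.38], [0, 0, 0, 0, 0, 0, 0.38], [0, 0, 0, 0, 0, 0, 0.38], [0, 0, 0, 0, 0, 0, 0.38], [0, 0, 0, 0, 0, 0, 0.38]]])

```text
time_s: 7.57
tcp_pos: [0.4981, 0.2293, 0.0844]
orientation: [-3.142, -0.0, 1.898]
contact_force: [-0.4, 0.4, -1.6]
width: 0.623
```

```bash
python3 -c "from h import *;st()"
```

```text
7.7167 [0.49804 0.22925 0.08438] w 0.6193 Fu,Fz [-0.33 -1.29]
```

Balanced, with the tab in about 5.5 mm. I'll start with a slow small lift.

Request:
step_arm(commands=[[[0, 0, 0.0005, 0, 0, 0, 0.38], [0, 0, 0.0005, 0, 0, 0, 0.38], [0, 0, 0.0005, 0, 0, 0, 0.38], [0, 0, 0.0005, 0, 0, 0, 0.38], [0, 0, 0.0004, 0, 0, 0, 0.38], [0, 0, 0, 0, 0, 0, 0.38], [0, 0, 0, 0, 0, 0, 0.38], [0, 0, 0, 0, 0, 0, 0.38]]])

```text
time_s: 8.38
tcp_pos: [0.4981, 0.2293, 0.0868]
orientation: [3.142, -0.0, 1.898]
contact_force: [-0.3, 0.4, -1.0]
width: 0.623
```

```bash
python3 -c "from h import *;st()"
```

```text
8.5333 [0.49804 0.22926 0.08674] w 0.6221 Fu,Fz [ 0.06 -1.65]
```

Request:
step_arm(commands=[[[0, 0, 0.0005, 0, 0, 0, 0.38], [0, 0, 0.0005, 0, 0, 0, 0.38], [0, 0, 0.001, 0, 0, 0, 0.38], [0, 0, 0.001, 0, 0, 0, 0.38], [0, 0, 0.001, 0, 0, 0, 0.38], [0, 0, 0.001, 0, 0, 0, 0.38], [0, 0, 0, 0, 0, 0, 0.38], [0, 0, 0, 0, 0, 0, 0.38]]])

```text
time_s: 9.2
tcp_pos: [0.4981, 0.2293, 0.0919]
orientation: [3.141, -0.0, 1.898]
contact_force: [0.2, -0.2, -1.2]
width: 0.623
```

Run:
```python
from h import *
st()
a=robot.snapshot("scene")[200:380,350:530];b=robot.snapshot("wrist")[150:400,200:450]
cv2.imwrite("pics/d2.png",np.hstack([cv2.resize(a,(400,400)),cv2.resize(b,(400,400))]))
```

```text
9.35 [0.49803 0.22927 0.09174] w 0.6232 Fu,Fz [ 0.23 -1.3 ]
```

View pics/d2.png

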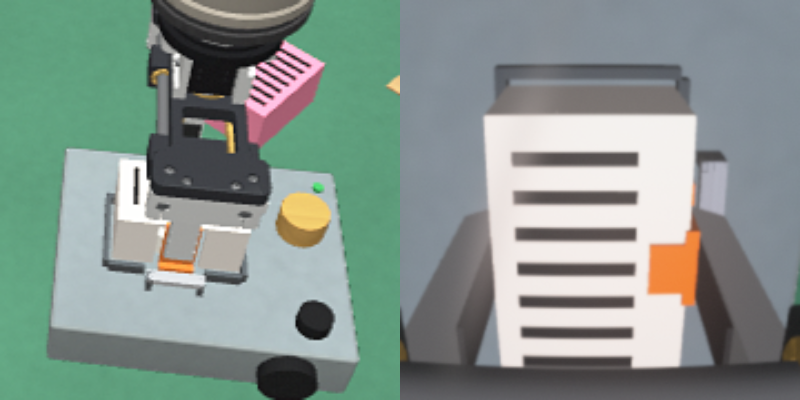

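The cover is rising with the gripper: the orange foot is above the keeper and the load is about 1.3 N, its own weight. I'll lift on.

Request:
step_arm(commands=[[[0, 0, 0.002, 0, 0, 0, 0.38], [0, 0, 0.004, 0, 0, 0, 0.38], [0, 0, 0.006, 0, 0, 0, 0.38], [0, 0, 0.01, 0, 0, 0, 0.38], [0, 0, 0.012, 0, 0, 0, 0.38], [0, 0, 0.014, 0, 0, 0, 0.38], [0, 0, 0.014, 0, 0, 0, 0.38], [0, 0, 0.014, 0, 0, 0, 0.38]]])

```text
time_s: 10.12
tcp_pos: [0.4982, 0.2292, 0.1697]
orientation: [3.141, -0.0, 1.898]
contact_force: [0.9, 0.3, -1.3]
width: 0.622
```

Request:
step_arm(commands=[[[0, 0, 0.014, 0, 0, 0, 0.38], [0, 0, 0.01, 0, 0, 0, 0.38], [0, 0, 0.006, 0, 0, 0, 0.38], [0, 0, 0.002, 0, 0, 0, 0.38], [0, 0, 0, 0, 0, 0, 0.38], [0, 0, 0, 0, 0, 0, 0.38], [0, 0, 0, 0, 0, 0, 0.38], [0, 0, 0, 0, 0, 0, 0.38]]])

```text
time_s: 10.78
tcp_pos: [0.4978, 0.229, 0.1992]
orientation: [-3.141, 0.0, 1.898]
contact_force: [-0.2, -0.5, -1.6]
width: 0.624
```

Run:
```python
from h import *
st()
im=cv2.imread("pics/top0.png");c=robot.calibration("top")
x=cv2.resize(im[135:270,370:535],(800,655))[:600];cv2.imwrite("pics/t1.png",x)
a=robot.snapshot("scene")[120:360,330:570];b=robot.snapshot("wrist")[150:400,200:450]
t=cv2.resize(im[135:270,370:535],(489,400))
cv2.imwrite("pics/d3.png",np.hstack([cv2.resize(a,(300,400))[:, :],t]))
```

```text
10.9333 [0.49795 0.22913 0.19943] w 0.6209 Fu,Fz [ 0.13 -0.72]
```

View pics/d3.png

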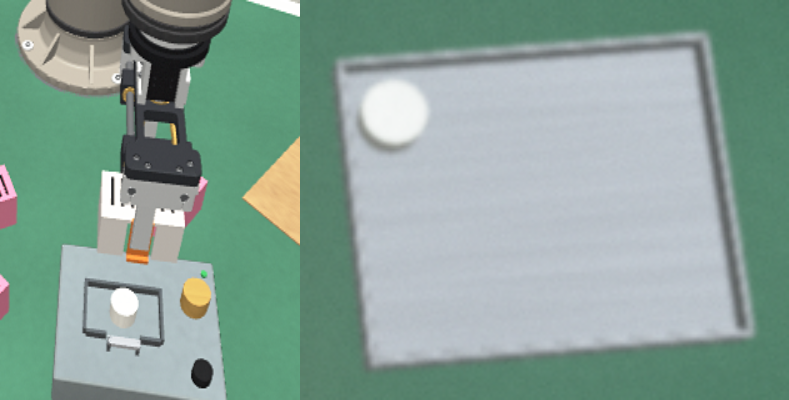

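The cover is clear of the extractor and the filter stays behind. The tray is clean apart from the spare filter at its +y end. I'm moving over to the tray spot at about (0.575,-0.249), tray yaw about 5°.

Request:
step_arm(commands=[[[0.0016, -0.01, 0, 0, 0, -0.3, 0.38], [0.0032, -0.02, 0, 0, 0, -0.6, 0.38], [0.0048, -0.03, 0, 0, 0, -0.86, 0.38], [0.0048, -0.03, 0, 0, 0, -0.86, 0.38], [0.0048, -0.03, 0, 0, 0, -0.86, 0.38], [0.0048, -0.03, 0, 0, 0, -0.86, 0.38], [0.0048, -0.03, 0, 0, 0, -0.86, 0.38], [0.0048, -0.03, 0, 0, 0, -0.86, 0.38]]])

```text
time_s: 11.7
tcp_pos: [0.5313, 0.0158, 0.2]
orientation: [3.141, -0.0, 1.79]
contact_force: [0.5, 0.3, -1.2]
width: 0.621
```

Request:
step_arm(commands=[[[0.0048, -0.03, 0, 0, 0, -0.86, 0.38], [0.0048, -0.03, 0, 0, 0, -0.86, 0.38], [0.0048, -0.03, 0, 0, 0, -0.86, 0.38], [0.0048, -0.03, 0, 0, 0, -0.86, 0.38], [0.0048, -0.03, 0, 0, 0, -0.86, 0.38], [0.0048, -0.03, 0, 0, 0, -0.86, 0.38], [0.0048, -0.03, 0, 0, 0, -0.86, 0.38], [0.0048, -0.03, 0, 0, 0, -0.86, 0.38]]])

```text
time_s: 12.37
tcp_pos: [0.5689, -0.2241, 0.1999]
orientation: [-3.142, 0.0, 1.67]
contact_force: [0.7, 0.2, -1.2]
width: 0.624
```

Request:
step_arm(commands=[[[0.0048, -0.02, 0, 0, 0, -0.8, 0.38], [0.0024, -0.008, 0, 0, 0, -0.8, 0.38], [0, 0, 0, 0, 0, 0, 0.38], [0, 0, 0, 0, 0, 0, 0.38], [0, 0, 0, 0, 0, 0, 0.38], [0, 0, 0, 0, 0, 0, 0.38], [0, 0, 0, 0, 0, 0, 0.38], [0, 0, 0, 0, 0, 0, 0.38]]])

```text
time_s: 13.03
tcp_pos: [0.5774, -0.2479, 0.1999]
orientation: [3.141, -0.0, 1.646]
contact_force: [0.7, -0.8, -1.1]
width: 0.623
```

Run:
```python
from h import *
st();print(np.degrees(robot.sense()["orientation"]))
a=robot.snapshot("scene")[130:380,60:330];b=robot.snapshot("wrist")
cv2.imwrite("pics/d4.png",np.hstack([cv2.resize(a,(400,370)),cv2.resize(b,(400,370))]))
```

```text
13.1833 [ 0.57734 -0.24834  0.19983] w 0.6242 Fu,Fz [ 0.14 -0.81]
[ 1.79996194e+02 -8.86049960e-03  9.42485103e+01]
```

View pics/d4.png

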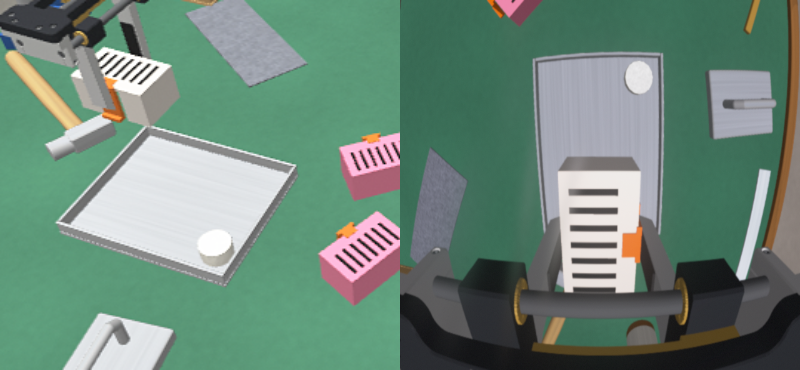

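The cover hangs upright over the free part of the tray, aligned with its walls. I'm lowering it.

Request:
step_arm(commands=[[[-0.001, 0, -0.01, 0, 0, 0, 0.38], [0, 0, -0.02, 0, 0, 0, 0.38], [0, 0, -0.025, 0, 0, 0, 0.38], [0, 0, -0.025, 0, 0, 0, 0.38], [0, 0, -0.025, 0, 0, 0, 0.38], [0, 0, -0.02, 0, 0, 0, 0.38], [0, 0, -0.012, 0, 0, 0, 0.38], [0, 0, -0.008, 0, 0, 0, 0.38]]])

```text
time_s: 13.95
tcp_pos: [0.5754, -0.2486, 0.0529]
orientation: [-3.14, -0.0, 1.644]
contact_force: [0.1, 0.6, -0.3]
width: 0.623
```

Request:
step_arm(commands=[[[0, 0, -0.003, 0, 0, 0, 0.38], [0, 0, -0.002, 0, 0, 0, 0.38], [0, 0, -0.001, 0, 0, 0, 0.38], [0, 0, -0.001, 0, 0, 0, 0.38], [0, 0, 0, 0, 0, 0, 0.38], [0, 0, 0, 0, 0, 0, 0.38], [0, 0, 0, 0, 0, 0, 0.38], [0, 0, 0, 0, 0, 0, 0.38]]])

```text
time_s: 14.62
tcp_pos: [0.5764, -0.2487, 0.048]
orientation: [3.141, 0.0, 1.644]
contact_force: [0.6, 0.1, -1.6]
width: 0.623
```

```bash
python3 -c "from h import *;st()"
```

```text
14.7667 [ 0.57628 -0.24876  0.04786] w 0.6244 Fu,Fz [ 0.25 -0.95]
```

Request:
step_arm(commands=[[[0, 0, -0.001, 0, 0, 0, 0.38], [0, 0, -0.001, 0, 0, 0, 0.38], [0, 0, -0.0005, 0, 0, 0, 0.38], [0, 0, -0.0005, 0, 0, 0, 0.38], [0, 0, -0.0005, 0, 0, 0, 0.38], [0, 0, -0.0005, 0, 0, 0, 0.38], [0, 0, 0, 0, 0, 0, 0.38], [0, 0, 0, 0, 0, 0, 0.38]]])

```text
time_s: 15.43
tcp_pos: [0.5762, -0.2488, 0.0438]
orientation: [-3.142, -0.0, 1.644]
contact_force: [0.3, 0.3, -1.9]
width: 0.624
```

```bash
python3 -c "from h import *;st()"
```

```text
15.5833 [ 0.57625 -0.24878  0.0438 ] w 0.6264 Fu,Fz [-0.22 -1.28]
```

Request:
step_arm(commands=[[[0, 0, -0.0003, 0, 0, 0, 0.38], [0, 0, -0.0003, 0, 0, 0, 0.38], [0, 0, -0.0002, 0, 0, 0, 0.38], [0, 0, 0, 0, 0, 0, 0.38], [0, 0, 0, 0, 0, 0, 0.38], [0, 0, 0, 0, 0, 0, 0.38], [0, 0, 0, 0, 0, 0, 0.38], [0, 0, 0, 0, 0, 0, 0.38]]])

```text
time_s: 16.25
tcp_pos: [0.5763, -0.2488, 0.0432]
orientation: [3.141, -0.0, 1.644]
contact_force: [-2.6, 1.9, 5.6]
width: 0.623
```

```bash
python3 -c "from h import *;st()"
```

```text
16.4 [ 0.57623 -0.24879  0.04314] w 0.6205 Fu,Fz [-1.53  5.59]
```

Contact is gentle at about 6 N. I'm opening the gripper and then retreating straight up.

Request:
step_arm(commands=[[[0, 0, 0, 0, 0, 0, 0.37], [0, 0, 0, 0, 0, 0, 0.35], [0, 0, 0, 0, 0, 0, 0.32], [0, 0, 0, 0, 0, 0, 0.28], [0, 0, 0, 0, 0, 0, 0.2], [0, 0, 0, 0, 0, 0, 0.1], [0, 0, 0, 0, 0, 0, 0.05], [0, 0, 0, 0, 0, 0, 0.05]]])

```text
time_s: 17.07
tcp_pos: [0.5761, -0.2488, 0.0429]
orientation: [-3.141, -0.0, 1.644]
contact_force: [0.4, -0.2, 0.5]
width: 0.94
```

Run:
```python
from h import *
st();b=robot.snapshot("wrist");cv2.imwrite("pics/d5.png",cv2.resize(b[120:440,140:500],None,fx=1.6,fy=1.6))
```

```text
17.2167 [ 0.57619 -0.24877  0.04293] w 0.9515 Fu,Fz [-0.14  0.37]
```

View pics/d5.png

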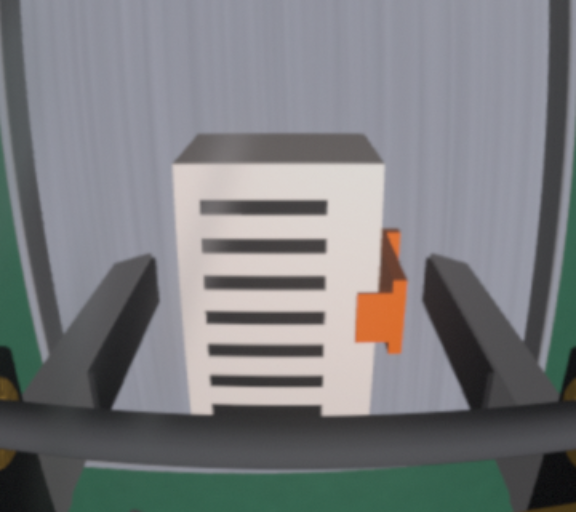

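The cover stands flat on the tray floor with its tab sprung out, and both fingers are clear of it. I'm raising the arm.

Request:
step_arm(commands=[[[0, 0, 0.01, 0, 0, 0, 0.05], [0, 0, 0.02, 0, 0, 0, 0.05], [0, 0, 0.025, 0, 0, 0, 0.05], [0, 0, 0.025, 0, 0, 0, 0.05], [0, 0, 0.025, 0, 0, 0, 0.05], [0, 0, 0.025, 0, 0, 0, 0.05], [0, 0, 0.02, 0, 0, 0, 0.05], [0, 0, 0, 0, 0, 0, 0.05]]])

```text
time_s: 17.93
tcp_pos: [0.5777, -0.2498, 0.1977]
orientation: [3.136, 0.002, 1.644]
contact_force: [0.8, -0.2, 0.5]
width: 0.953
```

Request:
step_arm(commands=[[[0, 0, 0, 0, 0, 0, 0.05], [0, 0, 0, 0, 0, 0, 0.05], [0, 0, 0, 0, 0, 0, 0.05], [0, 0, 0, 0, 0, 0, 0.05], [0, 0, 0, 0, 0, 0, 0.05], [0, 0, 0, 0, 0, 0, 0.05], [0, 0, 0, 0, 0, 0, 0.05], [0, 0, 0, 0, 0, 0, 0.05]]])

```text
time_s: 18.6
tcp_pos: [0.5762, -0.2488, 0.1928]
orientation: [-3.141, -0.0, 1.644]
contact_force: [0.0, 0.5, 0.3]
width: 0.948
```

Run:
```python
from h import *
st();a=robot.snapshot("scene");c=robot.calibration("wrist");b=robot.snapshot("wrist")
cv2.imwrite("pics/d6.png",np.hstack([cv2.resize(a,(400,300)),cv2.resize(b,(400,300))]))
C,ct,wh,an=cover(b,c,.049,(150,190,480,340));print(ct,wh,an)
d=np.array(ct)/1e3-[.5728,-.2196];t=np.radians(5);print("in tray",d@[np.cos(t),np.sin(t)],d@[-np.sin(t),np.cos(t)])
```

```text
18.75 [ 0.57622 -0.24878  0.19291] w 0.9496 Fu,Fz [-0.19 -0.03]
(599.8388671875, -258.2030944824219) (124.7649154663086, 97.37065124511719) 4.596724033355713
in tray 0.0235714947626209 -0.04081279060610527
```

View pics/d6.png

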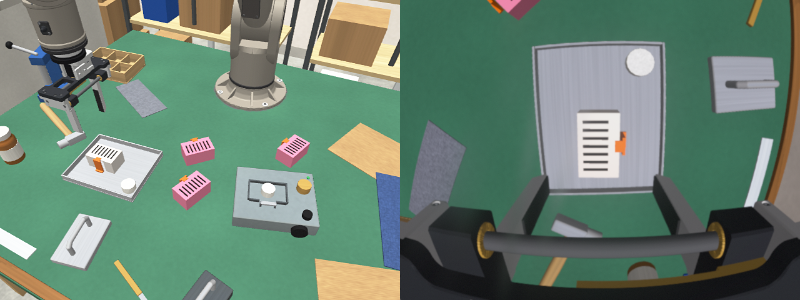

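The cover stands upright well inside the tray, the spare filter and tin are in place, and the arm is clear.

```bash
python3 -c "from plant import robot;print(robot.hand_in())"
```

```text
the job is handed in; nothing more can be done
None
```

The cover is off the extractor and standing upright in the free part of the tray, and the job is handed in at about 19 s. `hand_in` gives no verdict.

- **Pressing the tab:** I squeezed the tab and the opposite wall together in small steps, moving the tool so the cover was not pushed sideways. By the jaw width, the tab went in about 5.5 mm, or roughly 12 N. The sideways force from one-sided contact reached about 3 N and fell to about 0 before the lift.
- **Lifting:** The load while lifting was only about 1–1.7 N, which is about the cover's weight, so the catch did not hold.
- **Setting down:** The cover met the tray floor with about 6 N, then I opened the gripper and raised the arm straight up.
- **Final views:** The last pictures show the cover flat and wholly inside the walls, with the tab sprung back out. The spare filter and chalk tin look unmoved, judged by eye only, and the force on the tool is about 0.

Two readings did not fit:
- **Downward force:** A 6 N downward push appeared part-way through the squeeze. I took it to be friction at the pads; it went away after I raised the tool by 0.3 mm.
- **Final position check:** The last automatic position measurement failed because the white mask merged with the bright tray floor and gave a 125 x 97 mm outline. I judged the final position from the picture and the arm's position instead.

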